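Jack up the rocker deck and hold it

TASK

Prop up the front of the bench rocker's deck with the little blue jack so that a colleague can get at what is underneath. Swing the jack's folded leg (orange peg) out until it seats at its far stop, then stand the jack on the bench with its saddle centred under the yellow lift mark of the deck's front tongue. Press the red handle all the way down once, let it come right up again, then press it all the way down a second time and finish while still holding it down, the deck raised by the jack alone; do not lift or push the deck with the robot, and leave the other things alone.

Things in the scene. Friction and masses are not known exactly. Their poses are not given: they have to be found in the camera images.
- rocker: White low bench rocker, 190 x 170 x 40 mm, fixed. Origin on the bench below the middle of its front, 5 mm inside its front face; +x to its rear. Hinged along its rear edge: an aluminium deck, 205 x 180 mm, top 66 mm up, with a tube rack (tubes to 0.17 m) and a dish fixed on it, and at the front a tongue 46 mm wide, 8 mm thick, 55 mm long. Its front is free to rise; 4 to 9 N lift it at the mark.
- lift_mark (a point): Centre of the underside of the yellow lift pad (28 mm disc, also painted on the tongue's top with a black dot) under the deck's tongue: 45 mm before the rocker's origin along its -x, 53 mm above the bench when lowered. Nothing stands under the tongue.
- jack: Loose blue jack, about 0.7 kg. Origin: underside of base plate below the grip block; +x to the saddle, -x to the handle, +y to the leg's side. Base plate 56 mm wide, 8 mm thick, x = -68 to +87 mm. Saddle (32 mm disc) at x = +65 mm, top 46 mm up with the handle up: it passes 7 mm under the lift pad when slid along the bench from the front; it cannot be lowered in from above.
- jack_grip (a point): Grasp point on the jack's grip block: block 28 mm wide along the jack's y, 30 mm along its x, from the base plate up to 70 mm above the underside; this point is on its axis 52 mm above the underside. The jack about balances here. Same axes as the jack.
- saddle_top (a point): Centre of the top of the jack's saddle. It rises 46 mm per radian of the handle, 23 mm in a full stroke.
- leg_hinge (a point): Vertical hinge axis of the jack's leg: x = -30, y = +36 mm in the jack's frame, 12 mm above the bench.
- leg_peg (a point): Middle of the orange upright peg (12 mm thick, from 16 to 54 mm above the bench) on the leg, 75 mm from the hinge axis. The leg is a 14 mm wide steel bar with its top 16 mm above the bench; folded it lies along the jack's +x beside the saddle and block. Its foot clears the bench by 2 mm.
- jack_leg (a joint): Swing of the leg, rad: 0 folded, pointing along the jack's +x; it swings counter-clockwise seen from above to 1.57, its hard stop, pointing along the jack's +y. A stiff hinge: it moves with 1 to 2 N at the peg and stays where it is left; seated only when home against the stop.
- handle_pad (a point): Centre of the upper face of the red press pad (44 x 30 mm) at the end of the pump handle, 100 mm from the handle's pivot, which is at x = -28 mm in the jack's frame, 60 mm above the bench. About 94 mm above the bench when up, about 45 mm when fully down.
- jack_handle (a joint): Pump handle, rad: 0 up (sloping 0.3 rad up), grows to 0.5 fully down. It springs back up by itself when let go, and the saddle sinks with it. Pressing takes 2 to 8 N at the pad.
- label_tape: Bystander: roll of tan tape lying flat, 98 mm across, 25 mm high, loose.
- petri_dish: Bystander: petri dish, 90 mm across, 15 mm high, loose.
- wash_bottle: Bystander: white wash bottle with red cap, 186 mm high, loose.
- notebook: Bystander: green notebook, 148 x 109 x 16 mm, loose.
- mini_centrifuge: Bench centrifuge standing between the jack's start and the rocker, fixed: 145 x 130 mm (along x and y), 104 mm high; origin at the centre of its underside. Carry the jack over or round it; with its leg out the jack reaches 125 mm to its +y side.

How it is judged:
On the way, in this order (a step that is already met when the one before it is completed fails the run):
1. the leg is swung out to its far stop, the deck still down (value of joint jack_leg above 1.48 rad and height (world z) of lift_mark below 0.056 m), for 0.2 s.
2. the jack stands on the bench, leg out, handle up, its saddle within 10 mm of centred under the lift mark (all of step 1 and horizontal distance between saddle_top and lift_mark below 0.01 m and value of joint jack_handle below 0.1 rad and height (world z) of jack below 0.004 m and angle between jack's own z axis and vertical below 0.04 rad), for 0.2 s.
3. first stroke: handle down, the deck lifted by the jack (value of joint jack_handle above 0.42 rad and height (world z) of lift_mark above 0.063 m and contact force between jack and rocker above 1.5 N), for 0.1 s.
4. handle let up again, the deck down (value of joint jack_handle below 0.1 rad and height (world z) of lift_mark below 0.056 m), for 0.1 s.
At the end, for the whole second after the job is handed in: Ends with the fingers pressing the jack (>1 N), handle down >0.42 rad, leg >1.48 rad, lift mark >63 mm above the bench and resting on the jack (>1.5 N), robot not touching the deck, saddle within 12 mm of the mark, jack upright and still on the bench (all of step 3 and contact force between the fingers and jack above 1 N and contact force between each of the arm, the fingers and rocker below 0.3 N and horizontal distance between saddle_top and lift_mark below 0.012 m and value of joint jack_leg above 1.48 rad and height (world z) of jack below 0.005 m and angle between jack's own z axis and vertical below 0.05 rad and linear speed of jack below 0.02 m/s); the arm keeps its last pose, push and grip.
It fails at once if the robot lifts or pushes the deck or the rocker (contact force between any of the fingers, the arm and rocker above 3 N).
It fails at once if a bystander is moved by more than 25 mm (distance of any of label_tape, petri_dish, wash_bottle, notebook from where it was at the start of the episode above 0.025 m).
It also fails if it takes over 72 s, if anything falls off the work surface, if the arm or the gripper's body presses on something with over 40 N, if the wrist force passes 120 N, or if a joint passes its speed limit or range.

ROBOT

A 6-joint arm with a two-finger parallel gripper is mounted at the origin on a cart in front of the work surface, level with it; the furniture and walls round the work are solid. World frame = base frame: x ahead of the robot, y to its left, z up, the work surface at z = 0. Lengths are in m, angles in rad, forces in N, time in s.
With the tool pointing down it reaches from about 0.325 to 0.85 m from the base axis. Payload 4.4 kg.
Tool frame: the origin (TCP) lies midway between the tips of the shut fingers; the grasp point (between the pads) lies 19 mm behind it (robot.grip_depth is the distance from the TCP to the grasp point, in m); z points along the fingers, y is the line along which they close (so a half turn about z gives the same grasp; the last joint's range is limited). The gripper opens to 94 mm and grips with 3 to 60 N. Pads are 16 mm wide; open, the fingers measure 119 mm over their backs; the gripper's body (75 mm by 177 mm) begins 78 mm behind the grasp point.
Start: joints at [-1.385, 0.207, 1.542, -0, 1.393, -0.15], TCP at [0.189, -0.543, 0.205] pointing down, gripper open.
Joint ranges: [-2.73, 2.73], [-0.86, 2.22], [0.23, 2.46], [-1.11, 4.25], [0.08, 2.63], [-2.82, 2.82]. Speed limits (rad/s): [2.79, 2.79, 3.14, 3.14, 3.14, 3.14].

INTERFACE

Orientations are given as a unit quaternion [w, x, y, z].
In Python, from rig import robot, vision gives the robot as it stands.
- The arm moves only by the tool send_rows, never from a script. Its argument "rows" is text: rows parted by semicolons, each of 7 numbers parted by spaces: the shift along the tool's x, y, z in units of 25 mm (1.0 is 25 mm), then the turn, a rotation vector about the tool's x, y, z in units of 6 degrees (1.0 is 6 degrees), then the finger opening in mm, from 0 to 94. In form: tx ty tz wx wy wz hand; .... A call has exactly 10 rows; each row shifts and turns the commanded pose from where the row before left it, along the tool's axes as they then stand; what a row does not reach is not made up. A row lasts 1/12 s, in which the tool goes at most 41.7 mm and 7.16 degrees, less where a joint would pass 70% of its speed; a pose out of reach is approached as far as the arm can. A call is refused whole if a number of a shift passes 1 or a number of a turn 1, either way. A call with a gripper value outside its range is refused whole. The fingers move at their own pace and stop on an object; "squeeze" is the grip in N (left out, the last holds). Time passes only in rows, so rows that do not move let the fingers close, or fill a call up. It gives the time, the measured TCP pose, the force, the opening and the grip force at its end, in the units of the state.
- robot.get_state(): the state, without advancing time (a new reading comes with each control period).
- vision.camera(name): name is "scene" or "side" or "wrist"; returns (picture, depth): 400x640x3 uint8, blue, green, red; 400x640 float32, m along the optical axis (not along the pixel's ray), 0 where there is no reading.
- vision.calibration(name): a dict with "fx", "fy", "cx", "cy" (pixels), "rvec" (rotation vector, rad) and "tvec" (3), from world to camera coordinates, as OpenCV has them; the wrist camera has in their place "hand_eye" (4x4, takes a point from camera to tool coordinates, whose origin is the TCP and whose axes are the flange's). Camera axes: x right, y down, z forward; pixel columns grow to the right and rows downward; lengths in m; the calibration is good to about 2 mm. A picture is of the moment at which its call begins: read the wrist's pose just before it. calibration takes no time and is no camera call.
- robot.sign_off(): hands the job in; it is judged then, once.
The state is a dict: "time_s": time; "q": joint angles; "dq": joint speeds; "effort": joint torques, N m; "position": TCP position; "orientation": TCP orientation; "contact_force": force on the tool from outside, world axes, zero at the start; "torque": the same for the moment, N m; "opening": finger opening in m; "gripper_force": force on a finger pad.
Only numpy, scipy, OpenCV 4.12 (cv2) and the standard library are available. Lean on these libraries where they do the work, as an engineer would, in place of code of your own. Each camera call takes 0.05 s, during which the arm holds its last target. There are 200 camera calls.

## Working session

There is one attempt and no reset: what is moved stays moved. The work goes in short steps, Python scripts to look and compute and a tool call to move; the robot and the scene stay as the last step left them, time stands still between calls to the robot, and variables do not carry over. Pictures are saved under pics/ and viewed, at most 10 in all, crops included, and the job is handed in when it is done.

Besides the shell and the picture viewer there is one more tool, called after "Emit:" by a JSON object that holds its "api" and its "payload". send_rows: Moves the arm, as the interface text tells. Its arguments: {"type":"object","properties":{"rows":{"type":"string"},"squeeze":{"type":"number"}},"required":["rows"]}

```bash
ls; mkdir -p pics; cat > h.py <<'E'
import numpy as np, cv2
from rig import robot, vision
from scipy.spatial.transform import Rotation as R
def cam(n):
    s=robot.get_state(); p,d=vision.camera(n); c=vision.calibration(n)
    if n=="wrist":
        q=s["orientation"]; T=np.eye(4); T[:3,:3]=R.from_quat([q[1],q[2],q[3],q[0]]).as_matrix(); T[:3,3]=s["position"]
        T=T@np.array(c["hand_eye"])
    else:
        r=cv2.Rodrigues(np.array(c["rvec"],float))[0]; T=np.eye(4); T[:3,:3]=r.T; T[:3,3]=-r.T@np.array(c["tvec"]).ravel()
    return p,d,c,T
def save(n,f):
    p,d,c,T=cam(n); cv2.imwrite(f"pics/{f}.png",p); np.savez(f"pics/{f}.npz",d=d,T=T,K=[c["fx"],c["fy"],c["cx"],c["cy"]],p=p)
def load(f): return np.load(f"pics/{f}.npz")
def ray(z,u,v):
    fx,fy,cx,cy=z["K"]; return z["T"][:3,:3]@np.array([(u-cx)/fx,(v-cy)/fy,1]), z["T"][:3,3]
def atz(z,u,v,h):
    r,o=ray(z,u,v); return o+r*(h-o[2])/r[2]
def dep(z,u,v):
    r,o=ray(z,u,v); return o+r*z["d"][v,u]
def cloud(z):
    d=z["d"]; v,u=np.mgrid[:d.shape[0],:d.shape[1]]; fx,fy,cx,cy=z["K"]
    P=np.stack([(u-cx)/fx*d,(v-cy)/fy*d,d],-1); return P@z["T"][:3,:3].T+z["T"][:3,3]
E
python3 -c "
from h import *
save('scene','s1');save('side','d1');print(robot.get_state())
for f in('s1','d1'):print(load(f)['T'])"
```

```text
pics
{'time_s': 0.1, 'q': array([-1.38551358e+00,  2.07338845e-01,  1.54278775e+00, -1.14619988e-05,
        1.39352110e+00, -1.50523331e-01]), 'dq': array([-0.000221  , -0.00212732, -0.0037948 ,  0.00048308, -0.00314314,
        0.00062933]), 'effort': array([-5.30987018e-04, -3.71861780e+01, -2.82292807e+01,  6.99768984e-02,
        3.11883073e-02, -5.69234089e-05]), 'position': array([ 0.18931714, -0.54216844,  0.20441571]), 'orientation': array([-1.02726558e-03,  9.85936678e-01,  1.67116159e-01, -2.34963660e-05]), 'contact_force': array([ 0.44770089, -0.50211142, -0.65773217]), 'torque': array([ 0.00948729,  0.01461253, -0.0470757 ]), 'gripper_force': 0.0, 'opening': 0.09384336093971778}
[[ 0.84150518 -0.37820471  0.38578522 -0.08889403]
 [-0.54015761 -0.5758636   0.61368629 -1.08574998]
 [-0.00993938 -0.72480501 -0.68888236  1.14711202]
 [ 0.          0.          0.          1.        ]]
[[ 0.89530159 -0.26078218  0.36114777  0.00230805]
 [-0.44542379 -0.51367811  0.73330243 -1.23532677]
 [-0.0057185  -0.81739064 -0.57605541  0.93243638]
 [ 0.          0.          0.          1.        ]]
```

View pics/s1.png

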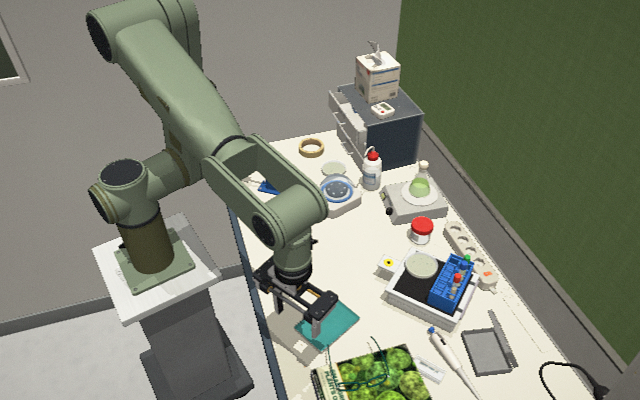

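View pics/d1.png

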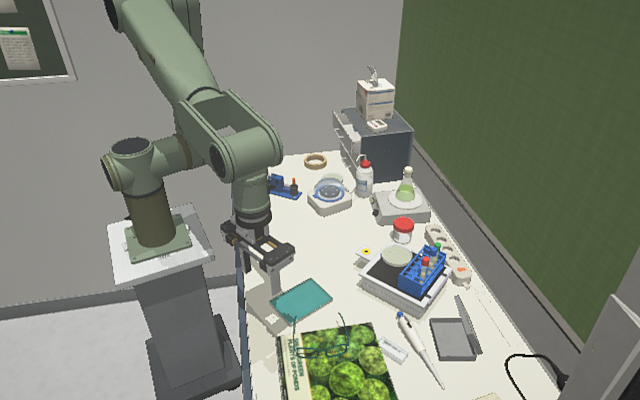

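The jack is at side (285,188), partly hidden by the arm. The rocker's yellow mark is at scene (388,262) and side (367,252), and the centrifuge is at scene (338,192). Next I enlarge the rocker and jack.

```bash
python3 -c "
from h import *
s=load('s1');d=load('d1')
print('mark',atz(s,388.5,262.5,.061),atz(d,366.5,252,.061),dep(s,388,263),dep(d,366,252))
print('jack',dep(d,285,188),dep(d,293,193),dep(d,293,182))
for n,u,v in [('cent',337,190),('tape',311,147),('bottle',372,155),('petri',333,168),('nb',340,320)]: print(n,dep(s,u,v))
a=cv2.resize(s['p'][230:330,350:490],None,fx=4,fy=4,interpolation=2)
b=cv2.resize(d['p'][140:240,260:400],None,fx=4,fy=4,interpolation=2)
cv2.imwrite('pics/c1.png',np.hstack([a[:,:400],b[:,:400]]))
"
```

```text
mark [ 0.55315006 -0.43037444  0.061     ] [ 0.55323978 -0.43256998  0.061     ] [ 0.54605665 -0.4359136   0.06909061] [ 0.54787284 -0.4377764   0.06738259]
jack [0.48766432 0.05051065 0.02602738] [0.50269978 0.00867497 0.02362726] [0.52487965 0.05810503 0.03809861]
cent [ 0.58028832 -0.12964002  0.09823662]
tape [ 0.70108726  0.22367236 -0.00380588]
bottle [ 0.74951825 -0.08581958  0.13761538]
petri [0.68893784 0.05359953 0.01375351]
nb [ 0.34905363 -0.48635373  0.01289662]
```

View pics/c1.png

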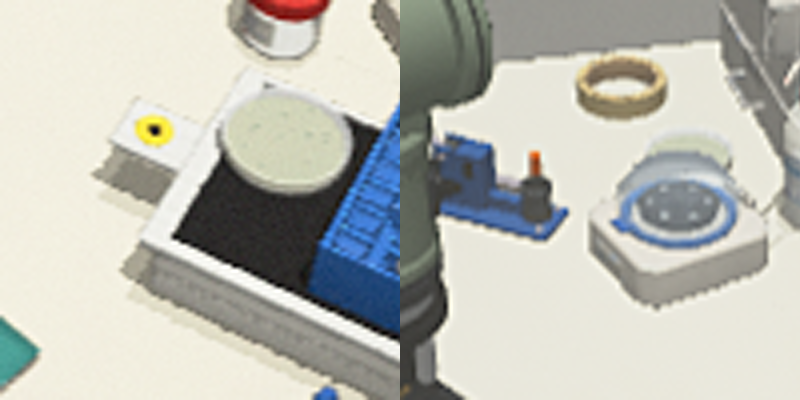

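```bash
python3 -c "
from h import *
s=load('s1')
A=atz(s,387.5,290,.066);B=atz(s,413.75,248,.066);C=atz(s,450,316,.066)
for a,b in((A,B),(A,C)): print(a,b,np.linalg.norm(b-a),np.degrees(np.arctan2(*(b-a)[1::-1])))
print(np.round(vision.calibration('wrist')['hand_eye'],3),vision.calibration('wrist')['fx'])
# white-ish cloud rocker deck points
"
```

```text
[ 0.4883891  -0.50673811  0.066     ] [ 0.64538676 -0.43077548  0.066     ] 0.1744092503556817 25.819815287694766
[ 0.4883891  -0.50673811  0.066     ] [ 0.57128446 -0.65825046  0.066     ] 0.1727067796177726 -61.31607194990249
[[ 0.    -0.964 -0.266  0.078]
 [ 1.     0.     0.    -0.001]
 [ 0.    -0.266  0.964 -0.18 ]
 [ 0.     0.     0.     1.   ]] 288.29005794080837
```

Emit:
{"api": "send_rows", "payload": {"rows": "0 0 -0.6 0 0 -1 94;0 0 -0.6 0 0 -1 94;0 0 -0.6 0 0 -1 94;0 0 -0.6 0 0 -1 94;0 0 -0.6 0 0 -1 94;0 0 -0.6 0 0 -1 94;0 0 0 0 0 -1 94;0 0 0 0 0 -1 94;0 0 0 0 0 -1 94;0 0 0 0 0 -1 94"}}

```text
time_s: 0.93
position: [0.1894, -0.5426, 0.2949]
orientation: [-0.0, 0.769, 0.64, 0.0]
contact_force: [0.1, -0.4, -0.2]
opening: 0.0942
gripper_force: 0.0
```

Emit:
{"api": "send_rows", "payload": {"rows": "1 0.2 0 0 0 -1 94;1 0.2 0 0 0 0 94;1 0.2 0 0 0 0 94;1 0.2 0 0 0 0 94;1 0.2 0 0 0 0 94;1 0.2 0 0 0 0 94;1 0.2 0 0 0 0 94;1 0.2 0 0 0 0 94;1 0.2 0 0 0 0 94;1 0.2 0 0 0 0 94"}}

```text
time_s: 1.77
position: [0.2625, -0.2973, 0.2949]
orientation: [-0.0, 0.736, 0.677, 0.0]
contact_force: [-0.1, -0.3, -0.5]
opening: 0.0935
gripper_force: 0.0
```

Emit:
{"api": "send_rows", "payload": {"rows": "1 0.3 0 0 0 0 94;1 0.3 0 0 0 0 94;1 0.3 0 0 0 0 94;1 0.3 0 0 0 0 94;1 0.3 0 0 0 0 94;1 0.3 0 0 0 0 94;1 0.3 0 0 0 0 94;1 0.3 0 0 0 0 94;1 0.3 0 0 0 0 94;1 0.3 0 0 0 0 94"}}

```text
time_s: 2.6
position: [0.358, -0.0545, 0.2951]
orientation: [-0.0, 0.736, 0.677, -0.0]
contact_force: [-0.2, -0.7, -0.0]
opening: 0.0941
gripper_force: 0.0
```

Emit:
{"api": "send_rows", "payload": {"rows": "1 0.3 0 0 0 0 94;1 0.3 0 0 0 0 94;1 0.3 0 0 0 0 94;1 0.3 0 0 0 0 94;1 0.3 0 0 0 0 94;0.5 0.2 0 0 0 0 94;0 0 0 0 0 0 94;0 0 0 0 0 0 94;0 0 0 0 0 0 94;0 0 0 0 0 0 94"}}

```text
time_s: 3.43
position: [0.4114, 0.0768, 0.2953]
orientation: [-0.0, 0.736, 0.677, -0.0]
contact_force: [0.7, -1.0, -0.7]
opening: 0.0943
gripper_force: 0.0
```

```bash
python3 -c "
from h import *
save('wrist','w1');save('scene','s2');print(robot.get_state()['position'])"
```

```text
[0.41161646 0.07681581 0.29548435]
```

View pics/w1.png

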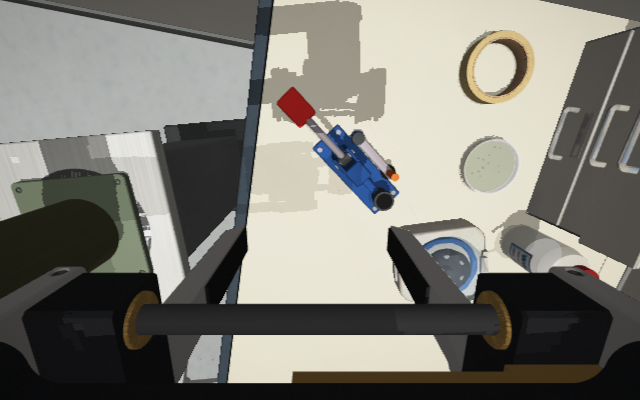

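The jack is fully in view here: press pad (296,107), saddle (382,199), peg (394,177), hinge about (358,137). I enlarge it for accuracy, and crop the rocker too.

```bash
python3 -c "
from h import *
w=load('w1')
cv2.imwrite('pics/c2.png',cv2.resize(w['p'][80:220,270:410],None,fx=4.2,fy=4.2,interpolation=2))
for n,u,v,h in[('pad',296.5,107,.094),('saddle',382,199,.046),('peg',394.5,177,.054),('hinge',358,137,.016)]: print(n,atz(w,u,v,h),dep(w,int(u),int(v)))
"
```

```text
pad [0.39312009 0.17200045 0.094     ] [0.39255756 0.17201045 0.09498776]
saddle [0.50769139 0.02817709 0.046     ] [0.50739856 0.0285918  0.04739704]
peg [0.52530949 0.06294506 0.054     ] [0.52400413 0.06349745 0.05623092]
hinge [0.47907869 0.1229307  0.016     ] [0.47870262 0.12313064 0.0188155 ]
```

View pics/c2.png

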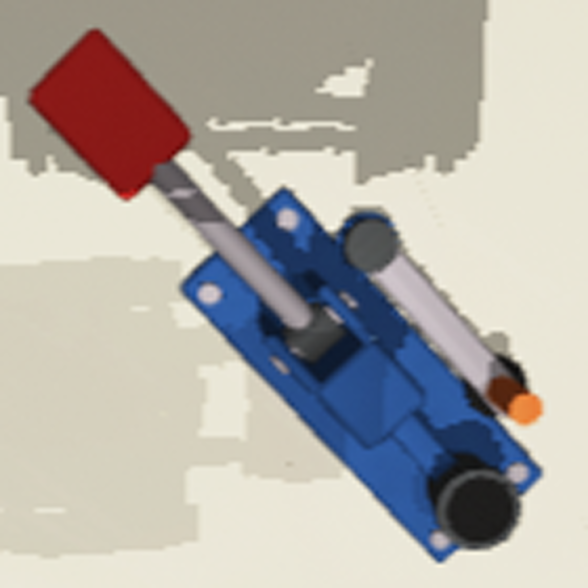

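```bash
python3 -c "
from h import *
w=load('w1')
f=lambda a,b,h:atz(w,270+a/4.2,80+b/4.2,h)
P=f(110,115,.094);S=f(478,507,.046);B=f(366,397,.07);G=f(525,409,.054);H=f(370,243,.025)
C=[f(284,188,.008),f(182,288,.008),f(440,560,.008),f(541,470,.008)]
print(P,S,B,G,H);print(np.round(C,4))
a=lambda u,v:np.degrees(np.arctan2(*(v-u)[1::-1]))
print(a(P,S),a(B,S),a(H,G),a(C[1],C[2]),a(C[0],C[3]),np.linalg.norm(S-P),np.linalg.norm(B-S),np.linalg.norm(G-H))
m=np.mean(C,0);yaw=np.radians(a(P,S));x=np.array([np.cos(yaw),np.sin(yaw),0])
print('origin from base',m-x*.0095,'from saddle',S-.065*x,'block',B)
"
```

```text
[0.39268413 0.17157737 0.094     ] [0.51041482 0.02518596 0.046     ] [0.468241  0.0745139 0.07     ] [0.52604207 0.06230649 0.054     ] [0.47796269 0.12227301 0.025     ]
[[ 0.4491  0.1439  0.008 ]
 [ 0.4079  0.1102  0.008 ]
 [ 0.5028 -0.0075  0.008 ]
 [ 0.5439  0.0269  0.008 ]]
-51.193111133268566 -49.470612143867896 -51.278387101322316 -51.13410208630419 -50.98773435263075 0.19389419923781304 0.06919448255181412 0.08214992465042721
origin from base [0.46998242 0.0757623  0.008     ] from saddle [0.46967948 0.07583803 0.046     ] block [0.468241  0.0745139 0.07     ]
```

Pose check: the base corners, saddle and block agree on origin (0.4695, 0.0755) and yaw −51.1°, and hinge and peg match their predicted places within 1 mm. Now I go to the peg and grasp it across the leg direction.

Emit:
{"api": "send_rows", "payload": {"rows": "0 0 0.75 0 0 0.96 40;0 0 0.75 0 0 0.96 40;0 0 0.75 0 0 0.96 40;0 0 0.75 0 0 0.96 40;0 0 0.75 0 0 0.96 40;0 0 0.75 0 0 0.96 40;0 0 0.75 0 0 0.96 40;0 0 0.75 0 0 1 40;0.8 0.8 0 0 0 0 40;0.8 0.8 0 0 0 0 40"}}

```text
time_s: 4.37
position: [0.465, 0.0711, 0.1428]
orientation: [-0.001, 0.943, 0.333, -0.003]
contact_force: [-0.0, 0.2, 1.0]
opening: 0.0399
gripper_force: 0.0
```

Emit:
{"api": "send_rows", "payload": {"rows": "0.8 0.8 0 0 0 0 40;0.8 0.9 0 0 0 0 40;0 0 0 0 0 0 40;0 0 0 0 0 0 40;0 0 0 0 0 0 40;0 0 0 0 0 0 40;0 0 0 0 0 0 40;0 0 0 0 0 0 40;0 0 0 0 0 0 40;0 0 0 0 0 0 40"}}

```text
time_s: 5.2
position: [0.5256, 0.0638, 0.1457]
orientation: [0.0, 0.943, 0.333, 0.0]
contact_force: [0.7, 0.3, 0.3]
opening: 0.0399
gripper_force: 0.0
```

Emit:
{"api": "send_rows", "payload": {"rows": "0 0 0.8 0 0 0 40;0 0 0.8 0 0 0 40;0 0 0.8 0 0 0 40;0 0 0.8 0 0 0 40;0 0 0.8 0 0 0 40;0 0 0.75 0 0 0 40;0 0 0 0 0 0 40;0 0 0 0 0 0 0;0 0 0 0 0 0 0;0 0 0 0 0 0 0", "squeeze": 10}}

```text
time_s: 6.03
position: [0.5274, 0.0637, 0.0283]
orientation: [0.001, 0.943, 0.333, 0.001]
contact_force: [-0.4, -0.3, 0.6]
opening: 0.0232
gripper_force: 0.0
```

Emit:
{"api": "send_rows", "payload": {"rows": "0 0 0 0 0 0 0;0 0 0 0 0 0 0;0 0 0 0 0 0 0;0 0 0 0 0 0 0;0.26 -0.01 0 0 0 -0.833 0;0.26 -0.01 0 0 0 -0.833 0;0.26 -0.01 0 0 0 -0.833 0;0 0 0 0 0 0 0;0 0 0 0 0 0 0;0 0 0 0 0 0 0"}}

```text
time_s: 6.87
position: [0.5408, 0.0781, 0.028]
orientation: [0.0, 0.892, 0.453, 0.001]
contact_force: [0.1, 0.1, 5.5]
opening: 0.0116
gripper_force: 10.0
```

```bash
python3 -c "
from h import *
save('side','d2');z=load('d2');cv2.imwrite('pics/c3.png',cv2.resize(z['p'][100:250,230:430],None,fx=3,fy=3,interpolation=2))"
```

```text
(no output)
```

View pics/c3.png

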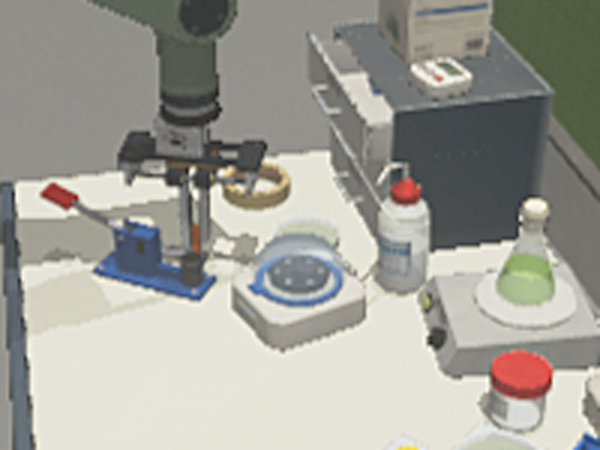

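The peg is held between the fingers (opening 11.6 mm) and the jack still sits flat on the bench. I continue the arc.

Emit:
{"api": "send_rows", "payload": {"rows": "0.26 -0.01 0 0 0 -0.833 0;0.26 -0.01 0 0 0 -0.833 0;0.26 -0.01 0 0 0 -0.833 0;0.26 -0.01 0 0 0 -0.833 0;0.26 -0.01 0 0 0 -0.833 0;0.26 -0.01 0 0 0 -0.833 0;0.26 -0.01 0 0 0 -0.833 0;0.26 -0.01 0 0 0 -0.833 0;0.26 -0.01 0 0 0 -0.833 0;0.26 -0.01 0 0 0 -0.833 0"}}

```text
time_s: 7.75
position: [0.5515, 0.1397, 0.0273]
orientation: [-0.0, 0.615, 0.788, -0.0]
contact_force: [-0.7, -0.9, 4.9]
opening: 0.0118
gripper_force: 10.0
```

Emit:
{"api": "send_rows", "payload": {"rows": "0.26 -0.01 0 0 0 -0.833 0;0.26 -0.01 0 0 0 -0.833 0;0.26 -0.01 0 0 0 -0.833 0;0.26 -0.01 0 0 0 -0.833 0;0.26 -0.01 0 0 0 -0.833 0;0.2 0 0 0 0 -0.5 0;0.1 0 0 0 0 -0.3 0;0 0 0 0 0 0 0;0 0 0 0 0 0 0;0 0 0 0 0 0 0"}}

```text
time_s: 8.58
position: [0.5321, 0.1743, 0.0268]
orientation: [-0.001, 0.394, 0.919, -0.0]
contact_force: [-2.0, -0.2, 5.2]
opening: 0.0118
gripper_force: 10.1
```

```bash
python3 -c "
from h import *
save('wrist','w2');w=load('w2');cv2.imwrite('pics/w2c.png',w['p']);print(robot.get_state()['torque'])"
```

```text
[-0.152611    0.46063198 -0.08838676]
```

View pics/w2.png

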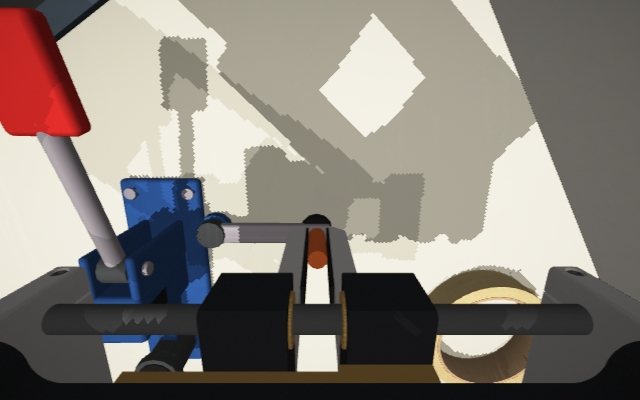

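Emit:
{"api": "send_rows", "payload": {"rows": "0 0 0 0 0 0 40;0 0 0 0 0 0 40;0 0 0 0 0 0 40;0 0 -0.6 0 0 0 40;0 0 -1 0 0 0 40;0 0 -1 0 0 0 40;0 0 -1 0 0 0 94;-0.6 -0.9 -1 0 0 0 94;-0.6 -0.9 -1 0 0 0 94;-0.6 -0.9 -1 0 0 0 94"}}

```text
time_s: 9.47
position: [0.5146, 0.0946, 0.1924]
orientation: [-0.0, 0.393, 0.92, 0.0]
contact_force: [0.9, 0.8, -0.1]
opening: 0.0634
gripper_force: 0.0
```

Emit:
{"api": "send_rows", "payload": {"rows": "-0.6 -0.9 -1 0 0 0 94;-0.6 -0.9 -0.4 0 0 0 94;0 0 0 0 0 0 94;0 0 0 0 0 0 94;0 0 0 0 0 0 94;0 0 0 0 0 0 94;0 0 0 0 0 0 94;0 0 0 0 0 0 94;0 0 0 0 0 0 94;0 0 0 0 0 0 94"}}

```text
time_s: 10.3
position: [0.5031, 0.0428, 0.2262]
orientation: [-0.0, 0.393, 0.92, -0.0]
contact_force: [-0.0, -0.8, -0.8]
opening: 0.0941
gripper_force: 0.0
```

```bash
python3 -c "
from h import *
save('wrist','w3');w=load('w3');print(robot.get_state()['position'])
cv2.imwrite('pics/w3b.png',cv2.resize(w['p'][0:300,120:520],None,fx=2,fy=2,interpolation=2))"
```

```text
[0.50320009 0.04269833 0.22638909]
```

View pics/w3b.png

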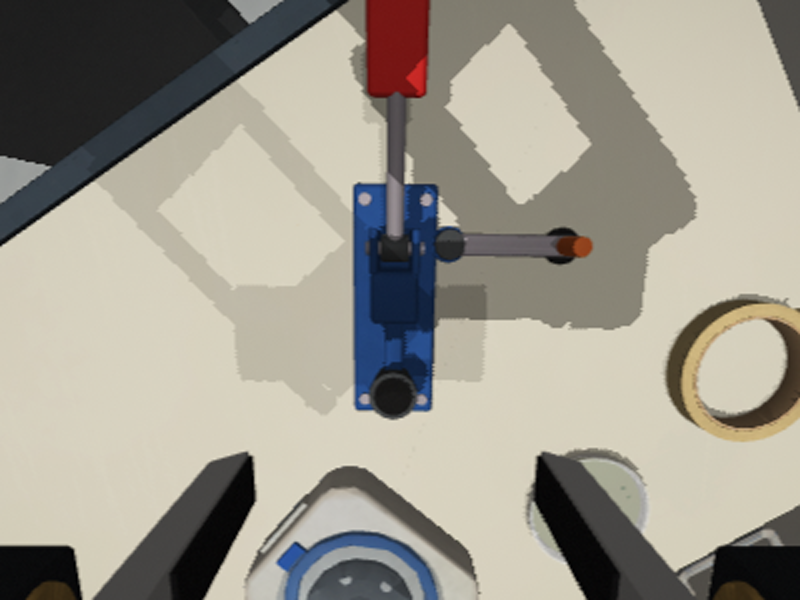

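The leg points straight out to jack +y, with hinge at crop (450,244) and peg at (581,246). I re-measure the jack's pose and work out the grasp.

```bash
python3 -c "
from h import *
w=load('w3')
f=lambda a,b,h:atz(w,120+a/2,b/2,h)
C=[f(355,184,.008),f(437,184,.008),f(432,410,.008),f(354,410,.008)];S=f(393,394,.046);G=f(581,246,.054);H=f(450,244,.03)
a=lambda u,v:np.degrees(np.arctan2(*(v-u)[1::-1]))
print(np.round(C,4),S,G,H)
print(a(C[0],C[3]),a(C[1],C[2]),a(C[0],C[1])-90,a(H,G)-90,np.linalg.norm(C[0]-C[3]),np.linalg.norm(C[0]-C[1]),np.linalg.norm(H-G))
for y in(-48,-47,-46,-45):
  y=np.radians(y);x=np.array([np.cos(y),np.sin(y),0]);n=np.array([-x[1],x[0],0]);print(np.mean(C,0)-.0095*x,S-.065*x,G+.03*x-.111*n)
"
```

```text
[[ 0.4075  0.1072  0.008 ]
 [ 0.446   0.144   0.008 ]
 [ 0.5516  0.033   0.008 ]
 [ 0.511  -0.0059  0.008 ]] [0.5160262  0.02960083 0.046     ] [0.53213815 0.17336919 0.054     ] [0.47723178 0.12206454 0.03      ]
-47.53495425575702 -46.44850571967963 -46.24349031266847 -46.9422132453074 0.15332845708123768 0.053288967489716975 0.07888520912507722
[0.47266772 0.07662632 0.008     ] [0.47253271 0.07790524 0.046     ] [0.46972299 0.07680134 0.054     ]
[0.47254548 0.07651431 0.008     ] [0.47169631 0.07713882 0.046     ] [0.47141784 0.07572676 0.054     ]
[0.47242521 0.07640017 0.008     ] [0.47087341 0.07635792 0.046     ] [0.47313118 0.07468191 0.054     ]
[0.47230695 0.07628396 0.008     ] [0.47006426 0.07556277 0.046     ] [0.4748625  0.07366713 0.054     ]
```

Jack now at (0.472, 0.0766), yaw −46.8°, leg seated. Before carrying it I take a precise look at the lift mark from above with the wrist camera.

Emit:
{"api": "send_rows", "payload": {"rows": "-0.9 -0.73 -0.2 0 0 0 94;-0.9 -0.73 -0.2 0 0 0 94;-0.9 -0.73 -0.2 0 0 0 94;-0.9 -0.73 -0.2 0 0 0 94;-0.9 -0.73 -0.2 0 0 0 94;-0.9 -0.73 -0.2 0 0 0 94;-0.9 -0.73 -0.2 0 0 0 94;-0.9 -0.73 -0.2 0 0 0 94;-0.9 -0.73 -0.2 0 0 0 94;-0.9 -0.73 -0.2 0 0 0 94"}}

```text
time_s: 11.18
position: [0.5267, -0.2478, 0.2769]
orientation: [0.0, 0.393, 0.919, 0.0]
contact_force: [0.1, 0.7, -0.0]
opening: 0.0935
gripper_force: 0.0
```

Emit:
{"api": "send_rows", "payload": {"rows": "-0.9 -0.73 -0.2 0 0 0 94;-0.9 -0.73 -0.2 0 0 0 94;-0.9 -0.73 -0.2 0 0 0 94;-0.9 -0.73 -0.2 0 0 0 94;-0.9 -0.73 -0.2 0 0 0 94;-0.9 -0.73 0 0 0 0 94;0 0 0 0 0 0 94;0 0 0 0 0 0 94;0 0 0 0 0 0 94;0 0 0 0 0 0 94"}}

```text
time_s: 12.02
position: [0.541, -0.4184, 0.3017]
orientation: [-0.0, 0.393, 0.92, 0.0]
contact_force: [0.1, 1.0, 0.5]
opening: 0.0943
gripper_force: 0.0
```

```bash
python3 -c "
from h import *
save('wrist','w4');w=load('w4');print(robot.get_state()['position'])
cv2.imwrite('pics/w4b.png',cv2.resize(w['p'][0:400,60:580],None,fx=1.5,fy=1.5,interpolation=2))"
```

```text
[ 0.54100288 -0.41824698  0.30185347]
```

View pics/w4b.png

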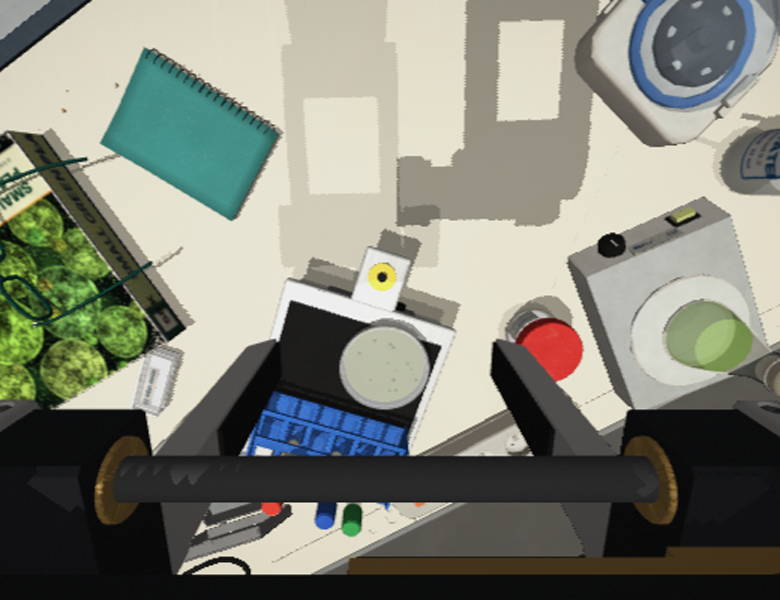

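The mark's dot is at crop (382,276), the deck's front corners at (288,280) and (455,331), the hotplate's near corner at (570,258) and the jar at (548,350).

```bash
python3 -c "
from h import *
w=load('w4')
f=lambda a,b,h:atz(w,60+a/1.5,b/1.5,h)
g=lambda a,b:dep(w,int(60+a/1.5),int(b/1.5))
a=lambda u,v:np.degrees(np.arctan2(*(v-u)[1::-1]))
print('depth',g(372,280),g(392,272),g(375,290),'bench',g(330,230))
for h in(.061,.066,.067): print(h,f(382,276,h))
A=f(288,280,.066);B=f(455,331,.066);print(A,B,np.linalg.norm(A-B),a(A,B)-90)
t=[f(368,245,.063),f(411,258,.063),f(397,312,.063),f(353,300,.063)]
print(np.round(t,4),a(t[0],t[1])-90,a(t[0],t[3]),a(t[1],t[2]))
print('hotplate',f(570,258,.05),g(590,275),'jar',g(548,350),'cent',f(590,90,.08),f(655,145,.08),'nb',f(278,130,.016),f(232,218,.016))
P=cloud(w);p=w['p'].astype(int);m=(p[...,2]>180)&(p[...,1]>160)&(p[...,0]<120)&(abs(P[...,2]-.065)<.015)
v,u=np.nonzero(m);print(m.sum(),u.mean(),v.mean(),[ (x-60)*1.5 if i==0 else x*1.5 for i,x in enumerate((u.mean(),v.mean()))],P[m].mean(0))
"
```

```text
depth [ 0.54352435 -0.438782    0.06647025] [ 0.55244067 -0.42036474  0.06459594] [ 0.5531749  -0.44473026  0.06523328] bench [ 0.48047628 -0.44260716 -0.00050205]
0.061 [ 0.54935221 -0.4306988   0.061     ]
0.066 [ 0.54861234 -0.42987103  0.066     ]
0.067 [ 0.54846437 -0.42970548  0.067     ]
[ 0.48451915 -0.49686188  0.066     ] [ 0.6418278  -0.41989793  0.066     ] 0.17512698328039658 -63.92960512896119
[[ 0.518  -0.4175  0.063 ]
 [ 0.5571 -0.3977  0.063 ]
 [ 0.5858 -0.4468  0.063 ]
 [ 0.545  -0.4684  0.063 ]] -63.15302637007214 -61.99515127071156 -59.74863091300191
hotplate [ 0.67518213 -0.28777943  0.05      ] [ 0.70242744 -0.28507639  0.05058058] jar [ 0.72399623 -0.36789848  0.06822858] cent [ 0.56255385 -0.18808609  0.08      ] [ 0.63835447 -0.17668709  0.08      ] nb [ 0.3762755  -0.40172981  0.016     ] [ 0.39743232 -0.50278603  0.016     ]
218 314.3807339449541 184.12844036697248 [np.float64(381.5711009174312), np.float64(276.19266055045875)] [ 0.54841465 -0.43026783  0.06634477]
```

Emit:
{"api": "send_rows", "payload": {"rows": "1 0.73 0.1 0 0 0 94;1 0.73 0.1 0 0 0 94;1 0.73 0.1 0 0 0 94;1 0.73 0.1 0 0 0 94;1 0.73 0.1 0 0 0 94;1 0.73 0.1 0 0 0 94;1 0.73 0.1 0 0 0 94;1 0.73 0.1 0 0 0 94;1 0.73 0.1 0 0 0 94;1 0.73 0.1 0 0 0 94"}}

```text
time_s: 12.9
position: [0.4993, -0.1103, 0.2771]
orientation: [0.001, 0.393, 0.92, 0.0]
contact_force: [-1.1, -0.7, 0.4]
opening: 0.0937
gripper_force: 0.0
```

Emit:
{"api": "send_rows", "payload": {"rows": "1 0.73 0.5 0 0 0 94;1 0.73 0.5 0 0 0 94;1 0.73 0.5 0 0 0 94;1 0.73 0.5 0 0 0 94;1 0.73 1 0 0 0 94;1 0.73 1 0 0 0 94;0.2 0 1 0 0 0.08 94;0 0 0 0 0 0 94;0 0 0 0 0 0 94;0 0 0 0 0 0 94"}}

```text
time_s: 13.73
position: [0.4732, 0.0747, 0.1534]
orientation: [0.001, 0.397, 0.918, 0.0]
contact_force: [0.1, -0.1, 0.1]
opening: 0.094
gripper_force: 0.0
```

Emit:
{"api": "send_rows", "payload": {"rows": "0.09 0 0.8 0 0 0 94;0 0 0.8 0 0 0 94;0 0 0.8 0 0 0 94;0 0 0.8 0 0 0 94;0 0 0.8 0 0 0 94;0 0 0.8 0 0 0 94;0 0 0 0 0 0 94;0 0 0 0 0 0 0;0 0 0 0 0 0 0;0 0 0 0 0 0 0", "squeeze": 45}}

```text
time_s: 14.57
position: [0.473, 0.0761, 0.0339]
orientation: [0.002, 0.397, 0.918, 0.001]
contact_force: [-0.3, -0.7, 0.6]
opening: 0.0774
gripper_force: 0.0
```

Emit:
{"api": "send_rows", "payload": {"rows": "0 0 0 0 0 0 0;0 0 0 0 0 0 0;0 0 0 0 0 0 0;0 0 0 0 0 0 0;0 0 0 0 0 0 0;0 0 0 0 0 0 0;0 0 0 0 0 0 0;0 0 0 0 0 0 0;0 0 -0.2 0 0 0 0;0 0 -0.2 0 0 0 0"}}

```text
time_s: 15.4
position: [0.4686, 0.0765, 0.0405]
orientation: [-0.002, 0.397, 0.918, -0.001]
contact_force: [0.1, 0.5, -6.0]
opening: 0.0276
gripper_force: 45.0
```

Emit:
{"api": "send_rows", "payload": {"rows": "0 0 -0.6 0 0 0 0;0 0 -0.9 0 0 0.4 0;0 0 -0.9 0 0 0.5 0;0 0 -0.9 0 0 0.5 0;0 0 -0.9 0 0 0.5 0;0 0 -0.9 0 0 0.5 0;0 0 -0.7 0 0 0.38 0;0 0 0 0 0 0 0;0 0 0 0 0 0 0;0 0 0 0 0 0 0"}}

```text
time_s: 16.23
position: [0.469, 0.0765, 0.1849]
orientation: [-0.002, 0.526, 0.851, -0.001]
contact_force: [0.6, 0.3, -6.3]
opening: 0.0277
gripper_force: 45.0
```

```bash
python3 -c "
from h import *
s=robot.get_state();print(s['position'],s['orientation'],s['torque'])
save('side','d3');save('wrist','w5');z=load('d3');w=load('w5')
a=cv2.resize(z['p'][90:240,220:353],None,fx=3,fy=3,interpolation=2);b=cv2.resize(w['p'],None,fx=.62,fy=.62)
b=np.vstack([b,np.zeros((450-b.shape[0],b.shape[1],3),np.uint8)]);cv2.imwrite('pics/c5.png',np.hstack([a,b]))"
```

```text
[0.46900666 0.07651199 0.18488071] [-0.00155203  0.52565166  0.85069797 -0.00094193] [-0.05762869  0.06083256  0.00863364]
```

View pics/c5.png

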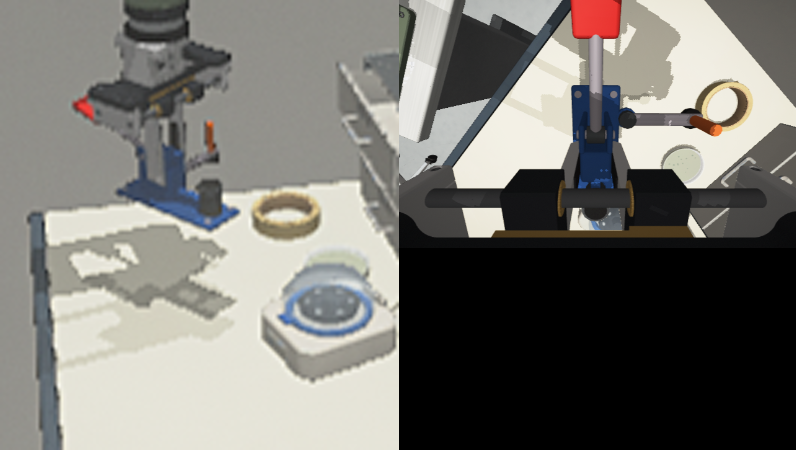

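Jack held level with the leg out. That is my tenth picture, so from here I measure by segmentation; first the jack's offset in the hand.

```bash
cat >> h.py <<'E'
def handcloud(f):
    w=load(f); he=np.array(vision.calibration('wrist')['hand_eye']); Tt=w['T']@np.linalg.inv(he)
    P=cloud(w); Q=(P-Tt[:3,3])@Tt[:3,:3]; hsv=cv2.cvtColor(w['p'],cv2.COLOR_BGR2HSV)
    return P,Q,hsv,w
def jackmask(hsv,Q):
    h,s,v=[hsv[...,i].astype(int) for i in range(3)]
    near=(Q[...,0]<.16)&(abs(Q[...,1])<.14)&(Q[...,2]>-.09)&(Q[...,2]<.05)
    return dict(orange=near&(h>5)&(h<16)&(s>190)&(v>80), blue=near&(h>100)&(h<125)&(s>130), red=near&((h<4)|(h>175))&(s>150))
E
python3 -c "
from h import *
P,Q,hsv,w=handcloud('w5');M=jackmask(hsv,Q)
for k,m in M.items():
  q=Q[m]
  if len(q): print(k,len(q),'med',np.median(q,0).round(4),'lo',np.percentile(q,2,0).round(4),'hi',np.percentile(q,98,0).round(4))
q=Q[M['blue']];b=q[(q[:,2]>.015)&(q[:,2]<.04)];print('plate',len(b),b.min(0),b.max(0),np.median(b[:,2]))
for lo,hi in((.03,.045),(.045,.06),(.06,.08)):
  c=b[(b[:,0]>lo)&(b[:,0]<hi)]
  if len(c): print(lo,c[:,1].min(),c[:,1].max(),np.median(c[:,2]))
"
```

```text
orange 912 med [ 0.0304  0.1071 -0.0151] lo [ 0.0247  0.1049 -0.0238] hi [0.0345 0.1153 0.011 ]
blue 8023 med [ 0.0208  0.001  -0.0098] lo [-0.0598 -0.0253 -0.0397] hi [0.0648 0.0271 0.0245]
red 4744 med [ 0.111   0.0004 -0.06  ] lo [ 0.1012 -0.0135 -0.0632] hi [ 0.1193  0.0144 -0.0558]
plate 3684 [-0.06576786 -0.02672847  0.01506633] [0.06683169 0.04491793 0.02759278] 0.02321050534848959
0.03 -0.02645160406665636 0.0449179251784723 0.023152769670476733
0.045 -0.026728467490264605 0.027539707363584316 0.023156132823003085
0.06 -0.026120759331870417 0.027915989778017677 0.0234603088466236
```

Emit:
{"api": "send_rows", "payload": {"rows": "-0.9 -0.39 0 0 0 0 0;-0.9 -0.39 0 0 0 0 0;-0.9 -0.39 0 0 0 0 0;-0.9 -0.39 0 0 0 0 0;-0.9 -0.39 0 0 0 0 0;-0.9 -0.39 0 0 0 0 0;-0.9 -0.39 0 0 0 0 0;-0.9 -0.39 0 0 0 0 0;-0.9 -0.39 0 0 0 0 0;-0.9 -0.39 0 0 0 0 0"}}

```text
time_s: 17.17
position: [0.4827, -0.169, 0.1848]
orientation: [-0.002, 0.526, 0.851, -0.0]
contact_force: [0.7, 1.0, -5.5]
opening: 0.0276
gripper_force: 45.0
```

Emit:
{"api": "send_rows", "payload": {"rows": "-0.9 -0.39 0 0 0 0 0;-0.9 -0.39 0 0 0 0 0;-0.9 -0.39 0 0 0 0 0;-0.9 -0.39 0 0 0 0 0;-0.9 -0.39 0 0 0 0 0;-0.8 -0.35 0 0 0 0 0;0 0 0 0 0 0 0;0 0 0 0 0 0 0;0 0 0 0 0 0 0;0 0 0 0 0 0 0"}}

```text
time_s: 18.0
position: [0.4911, -0.3112, 0.1855]
orientation: [-0.001, 0.526, 0.851, 0.0]
contact_force: [-0.2, -0.5, -6.4]
opening: 0.0276
gripper_force: 45.0
```

```bash
python3 -c "
from h import *
s=robot.get_state();print(s['position'],s['orientation'])
d=np.array([.4905,-.3136])-s['position'][:2];q=s['orientation'];y=2*np.arctan2(q[2],q[1]);print(np.degrees(y),d@[np.cos(y),np.sin(y)]/.025,d@[np.sin(y),-np.cos(y)]/.025)"
```

```text
[ 0.49109667 -0.31115884  0.18546306] [-1.31276883e-03  5.25631692e-01  8.50711136e-01  4.05052047e-04]
116.5783767582469 -0.07664871300984334 -0.06503383531380592
```

Emit:
{"api": "send_rows", "payload": {"rows": "-0.07 -0.07 0.8 0 0 0 0;0 0 0.8 0 0 0 0;0 0 0.8 0 0 0 0;0 0 0.8 0 0 0 0;0 0 0.8 0 0 0 0;0 0 0.8 0 0 0 0;0 0 0.8 0 0 0 0;0 0 0.38 0 0 0 0;0 0 0 0 0 0 0;0 0 0 0 0 0 0"}}

```text
time_s: 18.83
position: [0.4908, -0.3142, 0.0371]
orientation: [-0.0, 0.526, 0.851, 0.0]
contact_force: [0.6, 0.4, -4.7]
opening: 0.0276
gripper_force: 45.0
```

```bash
python3 -c "
from h import *
s=robot.get_state();print(s['position'],s['contact_force'])
d=np.array([.5195,-.3718])-s['position'][:2];q=s['orientation'];y=2*np.arctan2(q[2],q[1]);print(np.degrees(y),d@[np.cos(y),np.sin(y)]/.025,d@[np.sin(y),-np.cos(y)]/.025)
save('wrist','w6');P,Q,hsv,w=handcloud('w6');M=jackmask(hsv,Q)
q=Q[M['blue']];b=q[(q[:,2]>.015)&(q[:,2]<.035)];print(b.max(0),np.median(b[:,2]));p=P[M['blue']];print('plate world z',np.median(p[:,2][(q[:,2]>.015)]))
for n in('scene','side'):
  save(n,n+'6');z=load(n+'6');C=cloud(z);p=z['p'].astype(int);m=(p[...,2]>170)&(p[...,1]>150)&(p[...,0]<110)&(np.linalg.norm(C[...,:2]-[.5485,-.43],axis=-1)<.05)
  v,u=np.nonzero(m)
  if len(v): print(n,len(v),atz(z,(u.min()+u.max())/2,(v.min()+v.max())/2,.0655),np.median(C[m],0))
"
```

```text
[ 0.49082083 -0.3141638   0.03711562] [ 0.602677    0.4370222  -4.73285229]
116.57618742134399 -2.57508303001313 -0.005471000713402501
[0.06677043 0.04489559 0.02783471] 0.023253161459394073
plate world z 0.013890190177770462
scene 45 [ 0.55044897 -0.43088426  0.0655    ] [ 0.55088185 -0.43149485  0.06600443]
side 33 [ 0.55139064 -0.43223619  0.0655    ] [ 0.54973647 -0.43335434  0.0670968 ]
```

Emit:
{"api": "send_rows", "payload": {"rows": "0 0 0.14 0 0 0 0;0 0 0 0 0 0 0;-0.37 0 0 0 0 0 0;-0.37 0 0 0 0 0 0;-0.37 0 0 0 0 0 0;-0.37 0 0 0 0 0 0;-0.37 0 0 0 0 0 0;-0.37 0 0 0 0 0 0;-0.36 0.02 0 0 0 0 0;0 0 0 0 0 0 0"}}

```text
time_s: 19.82
position: [0.5213, -0.375, 0.034]
orientation: [0.001, 0.526, 0.85, -0.0]
contact_force: [0.5, -0.2, -5.7]
opening: 0.0277
gripper_force: 45.0
```

Emit:
{"api": "send_rows", "payload": {"rows": "0 0 0.05 0 0 0 0;0 0 0.05 0 0 0 0;0 0 0.05 0 0 0 0;0 0 0 0 0 0 0;0 0 0 0 0 0 0;0 0 0 0 0 0 0;0 0 0 0 0 0 0;0 0 0 0 0 0 0;0 0 0 0 0 0 0;0 0 0 0 0 0 0"}}

```text
time_s: 20.65
position: [0.5203, -0.3726, 0.0317]
orientation: [0.0, 0.526, 0.851, -0.0]
contact_force: [-3.1, 1.6, 7.3]
opening: 0.028
gripper_force: 45.0
```

```bash
cat > j.py <<'E'
from h import *
import sys
f=sys.argv[1]
s=robot.get_state();print(s['position'],s['contact_force'],s['torque'])
save('wrist',f);P,Q,hsv,w=handcloud(f);M=jackmask(hsv,Q)
b=P[M['blue']];b=b[b[:,2]<.03];print('plate z',np.median(b[:,2]), 'orange',np.median(P[M['orange']],0))
q=s['orientation'];y=2*np.arctan2(q[2],q[1])+np.pi;x=np.array([np.cos(y),np.sin(y),0]);n=np.array([-x[1],x[0],0])
print('rear edge ->origin',np.percentile(b@x,.3)+.068,'tcp',s['position']@x,'mark',np.array([.5493,-.4305,0])@x-.065,'lat',s['position']@n,np.array([.5493,-.4305,0])@n,np.degrees(y))
for nm in('scene','side'):
  save(nm,nm+f);z=load(nm+f);C=cloud(z);p=z['p'].astype(int);m=(p[...,2]>170)&(p[...,1]>150)&(p[...,0]<110)&(np.linalg.norm(C[...,:2]-[.5485,-.43],axis=-1)<.05)
  v,u=np.nonzero(m)
  if len(v): print(nm,len(v),np.median(C[m],0),u.mean(),v.mean())
E
python3 j.py w7
```

```text
[ 0.5202555  -0.37257481  0.03168828] [-3.05419676  1.6177005   7.33658992] [ 0.39778936  0.64582543 -0.02909456]
plate z 0.00848279379049778 orange [ 0.60216409 -0.29650395  0.04927745]
rear edge ->origin 0.5670836579286229 tcp 0.5657790629220689 mark 0.5655779823296634 lat 0.2989512144482682 0.2990520827565837 296.54064078986715
scene 44 [ 0.5494678  -0.43078119  0.06536682] 388.0 262.1818181818182
side 32 [ 0.54982016 -0.43374268  0.06645755] 365.78125 251.03125
```

The jack stands within about 1 mm of target. I release it, rise, and go behind over the handle pad with the fingers shut.

Emit:
{"api": "send_rows", "payload": {"rows": "0 0 0 0 0 0 60;0 0 0 0 0 0 60;0 0 0 0 0 0 60;0 0 0 0 0 0 60;0 0 -0.3 0 0 0 60;0 0 -0.8 0 0 0 60;0 0 -0.9 0 0 0 60;0 0 -0.9 0 0 0 60;0 0 -0.9 0 0 0 60;0 0 -0.6 0 0 0 60"}}

```text
time_s: 21.63
position: [0.5211, -0.3733, 0.1432]
orientation: [0.002, 0.526, 0.85, -0.0]
contact_force: [0.1, -0.4, 0.2]
opening: 0.0606
gripper_force: 0.0
```

Emit:
{"api": "send_rows", "payload": {"rows": "0.8 0 0 0 0 0 0;0.8 0 0 0 0 0 0;0.8 0 0 0 0 0 0;0.8 0 0 0 0 0 0;0.8 0 0 0 0 0 0;0.8 0 0 0 0 0 0;0.2 0 0 0 0 0 0;0 0 0 0 0 0 0;0 0 0 0 0 0 0;0 0 0 0 0 0 0"}}

```text
time_s: 22.47
position: [0.465, -0.2617, 0.1404]
orientation: [0.001, 0.526, 0.85, -0.0]
contact_force: [-0.4, -0.1, 0.7]
opening: 0.0005
gripper_force: 0.0
```

```bash
cat >> j.py <<'E'
for nm in('scene','side'):
  z=load(nm+f);C=cloud(z);hs=cv2.cvtColor(z['p'],cv2.COLOR_BGR2HSV).astype(int);h,sa,v=hs[...,0],hs[...,1],hs[...,2]
  R2=np.linalg.norm(C[...,:2]-[.52,-.36],axis=-1)<.25
  r=R2&((h<5)|(h>174))&(sa>150)&(C[...,0]<.55)&(C[...,1]>-.36); o=R2&(h>5)&(h<16)&(sa>170)&(C[...,2]>.02)&(C[...,2]<.07)
  bl=R2&(h>100)&(h<125)&(sa>130)&(C[...,1]>-.43)&(C[...,2]<.1)
  for k,m in(('red',r),('orange',o),('blue',bl)):
    if m.sum()>3: print(nm,k,m.sum(),np.median(C[m],0).round(4),np.percentile(C[m],[2,98],axis=0).round(3).tolist())
E
python3 j.py w8
```

```text
[ 0.4650093  -0.26173848  0.14043695] [-0.4143236  -0.05270355  0.70354356] [-0.04265169 -0.10703242 -0.02302416]
plate z nan orange [nan nan nan]
  return _methods._mean(a, axis=axis, dtype=dtype,
  ret = ret.dtype.type(ret / rcount)
  ret = um.true_divide(
Traceback (most recent call last):
  File "j.py", line 8, in <module>
    print('rear edge ->origin',np.percentile(b@x,.3)+.068,'tcp',s['position']@x,'mark',np.array([.5493,-.4305,0])@x-.065,'lat',s['position']@n,np.array([.5493,-.4305,0])@n,np.degrees(y))
                               ~~~~~~~~~~~~~^^^^^^^^
IndexError: index -1 is out of bounds for axis 0 with size 0
```

```bash
python3 - <<'E'
L=open('j.py').read().split('\n')
L=[l for l in L if not l.startswith(("save('wrist'","b=P[","print('rear"))]
open('k.py','w').write('\n'.join(L))
E
python3 k.py w9
```

```text
[ 0.46494378 -0.26177547  0.14027436] [-0.63983118 -1.30657658 -0.31827066] [-0.01040343 -0.11630927  0.0151724 ]
scene 45 [ 0.55036441 -0.43191757  0.06523667] 387.9555555555556 262.1111111111111
side 33 [ 0.55040436 -0.43407948  0.06616081] 365.7878787878788 251.06060606060606
scene red 123 [ 0.4644 -0.2664  0.0942] [[0.447, -0.287, 0.083], [0.484, -0.247, 0.233]]
scene orange 24 [ 0.6055 -0.3005  0.0388] [[0.604, -0.306, 0.024], [0.61, -0.295, 0.056]]
scene blue 663 [ 0.512  -0.3759  0.0177] [[0.48, -0.423, 0.003], [0.549, -0.312, 0.071]]
side red 62 [ 0.4659 -0.2723  0.0927] [[0.45, -0.29, 0.087], [0.483, -0.257, 0.101]]
side orange 6 [ 0.6068 -0.3055  0.0543] [[0.604, -0.309, 0.027], [0.61, -0.299, 0.058]]
side blue 33 [ 0.5211 -0.3714  0.0115] [[0.471, -0.411, 0.005], [0.566, -0.259, 0.073]]
```

Emit:
{"api": "send_rows", "payload": {"rows": "0 0 0.6 0 0 0 0;0 0 0.6 0 0 0 0;0 0 0.5 0 0 0 0;0 0 0.2 0 0 0 0;0.05 0 0.25 0 0 0 0;0.05 0 0.25 0 0 0 0;0.05 0 0.25 0 0 0 0;0.05 0 0.25 0 0 0 0;0 0 0.25 0 0 0 0;0 0 0 0 0 0 0"}}

```text
time_s: 23.45
position: [0.4623, -0.2568, 0.0608]
orientation: [0.001, 0.526, 0.85, -0.0]
contact_force: [-1.3, -2.6, 4.9]
opening: 0.0005
gripper_force: 2.2
```

Emit:
{"api": "send_rows", "payload": {"rows": "0 0 0.2 0 0 0 0;0 0 0.2 0 0 0 0;-0.02 0 0.12 0 0 0 0;0 0 0.06 0 0 0 0;0 0 0 0 0 0 0;0 0 0 0 0 0 0;0 0 0 0 0 0 0;0 0 0 0 0 0 0;0 0 0 0 0 0 0;0 0 0 0 0 0 0"}}

```text
time_s: 24.28
position: [0.463, -0.2574, 0.0475]
orientation: [0.001, 0.526, 0.85, -0.0]
contact_force: [-1.1, -1.2, 4.6]
opening: 0.0006
gripper_force: 2.5
```

```bash
python3 k.py w10
```

```text
[ 0.46296836 -0.25738103  0.04753222] [-1.14169078 -1.16204759  4.61837368] [-0.46152178  0.12980882 -0.01333597]
scene 44 [ 0.5495072  -0.43467485  0.08211235] 388.8181818181818 258.95454545454544
side 34 [ 0.54917221 -0.43526961  0.08271753] 366.6470588235294 247.26470588235293
scene red 75 [ 0.4629 -0.2692  0.046 ] [[0.448, -0.288, 0.035], [0.483, -0.249, 0.055]]
scene orange 23 [ 0.606  -0.3008  0.0388] [[0.604, -0.306, 0.023], [0.611, -0.296, 0.055]]
scene blue 673 [ 0.5124 -0.3776  0.0165] [[0.481, -0.425, 0.003], [0.549, -0.318, 0.072]]
side red 31 [ 0.4666 -0.2745  0.0485] [[0.452, -0.286, 0.044], [0.485, -0.256, 0.052]]
side orange 4 [ 0.6065 -0.3027  0.0554] [[0.603, -0.306, 0.053], [0.611, -0.299, 0.057]]
side blue 45 [ 0.5145 -0.3778  0.0098] [[0.472, -0.417, 0.005], [0.599, -0.152, 0.074]]
```

The deck rose 16.5 mm, so the first stroke is complete (4.6 N). A hair more, then I let the handle up and check.

Emit:
{"api": "send_rows", "payload": {"rows": "0 0 0.06 0 0 0 0;0 0 0 0 0 0 0;0 0 0 0 0 0 0;0 0 -0.3 0 0 0 0;0 0 -0.4 0 0 0 0;0 0 -0.4 0 0 0 0;0 0 -0.4 0 0 0 0;0 0 -0.4 0 0 0 0;0 0 -0.4 0 0 0 0;0 0 -0.4 0 0 0 0"}}

```text
time_s: 25.22
position: [0.4616, -0.2557, 0.1132]
orientation: [-0.001, 0.526, 0.85, 0.0]
contact_force: [0.0, -0.5, -0.2]
opening: 0.0004
gripper_force: 0.0
```

Emit:
{"api": "send_rows", "payload": {"rows": "-0.18 0 0 0 0 0 0;0 0 0 0 0 0 0;0 0 0 0 0 0 0;0 0 0 0 0 0 0;0 0 0 0 0 0 0;0 0 0 0 0 0 0;0 0 0 0 0 0 0;0 0 0 0 0 0 0;0 0 0 0 0 0 0;0 0 0 0 0 0 0"}}

```text
time_s: 26.05
position: [0.4642, -0.2606, 0.1127]
orientation: [-0.0, 0.526, 0.85, 0.0]
contact_force: [1.1, 0.9, 0.9]
opening: 0.0004
gripper_force: 0.0
```

```bash
python3 k.py w11
```

```text
[ 0.46423002 -0.26055397  0.11265998] [1.08510304 0.87869986 0.87305923] [-0.05065982 -0.16517227  0.01561853]
scene 43 [ 0.54906191 -0.43232001  0.06501379] 388.04651162790697 262.16279069767444
side 33 [ 0.5505488  -0.43427694  0.06607455] 365.7878787878788 251.06060606060606
scene red 114 [ 0.465  -0.2679  0.0933] [[0.45, -0.287, 0.083], [0.485, -0.249, 0.102]]
scene orange 26 [ 0.6062 -0.301   0.0391] [[0.558, -0.342, 0.022], [0.611, -0.294, 0.055]]
scene blue 658 [ 0.5118 -0.3761  0.0174] [[0.481, -0.423, 0.002], [0.542, -0.317, 0.071]]
side red 54 [ 0.4662 -0.2757  0.0926] [[0.45, -0.289, 0.087], [0.483, -0.261, 0.101]]
side orange 7 [ 0.607  -0.3051  0.0518] [[0.605, -0.309, 0.028], [0.609, -0.296, 0.055]]
side blue 42 [ 0.5126 -0.3716  0.0097] [[0.471, -0.416, 0.005], [0.597, -0.148, 0.072]]
```

Emit:
{"api": "send_rows", "payload": {"rows": "0 0 0.5 0 0 0 0;0 0 0.25 0 0 0 0;0.05 0 0.25 0 0 0 0;0.05 0 0.25 0 0 0 0;0.05 0 0.25 0 0 0 0;0.03 0 0.25 0 0 0 0;0 0 0.25 0 0 0 0;0 0 0.25 0 0 0 0;0 0 0.25 0 0 0 0;-0.02 0 0.15 0 0 0 0"}}

```text
time_s: 26.98
position: [0.4627, -0.2571, 0.046]
orientation: [0.0, 0.526, 0.851, -0.0]
contact_force: [0.6, 2.0, 5.4]
opening: 0.0007
gripper_force: 2.7
```

Emit:
{"api": "send_rows", "payload": {"rows": "0 0 0.08 0 0 0 0;0 0 0 0 0 0 0;0 0 0 0 0 0 0;0 0 0 0 0 0 0;0 0 0 0 0 0 0;0 0 0 0 0 0 0;0 0 0 0 0 0 0;0 0 0 0 0 0 0;0 0 0 0 0 0 0;0 0 0 0 0 0 0"}}

```text
time_s: 27.82
position: [0.4628, -0.2572, 0.0452]
orientation: [0.0, 0.526, 0.85, 0.0]
contact_force: [-1.5, 2.2, 9.6]
opening: 0.0003
gripper_force: 4.6
```

```bash
python3 k.py w12
```

```text
[ 0.46278982 -0.25717159  0.04523394] [-1.503763    2.17810566  9.62834999] [0.45185457 0.21509189 0.00208538]
scene 46 [ 0.54932496 -0.43304154  0.08212191] 388.82608695652175 258.67391304347825
side 31 [ 0.55121408 -0.43462573  0.08298941] 366.4193548387097 247.06451612903226
scene red 73 [ 0.4614 -0.269   0.0455] [[0.448, -0.287, 0.035], [0.483, -0.247, 0.053]]
scene orange 24 [ 0.6071 -0.3003  0.0405] [[0.603, -0.306, 0.022], [0.611, -0.296, 0.053]]
scene blue 669 [ 0.5121 -0.377   0.0168] [[0.48, -0.424, 0.002], [0.548, -0.318, 0.071]]
side red 28 [ 0.4667 -0.2731  0.047 ] [[0.454, -0.285, 0.024], [0.497, -0.246, 0.051]]
side orange 7 [ 0.6048 -0.3077  0.0549] [[0.603, -0.311, 0.031], [0.609, -0.3, 0.058]]
side blue 51 [ 0.5148 -0.3756  0.0102] [[0.471, -0.422, 0.005], [0.552, -0.322, 0.073]]
```

The handle is at its stop under about 9 N, the deck is raised 16.5 mm, and the jack has not moved. I hand in.

```bash
python3 -c "
from rig import robot
print(robot.sign_off())"
```

```text
the job is handed in; nothing more can be done
None
```

Handed in at about 28 s, verdict not shown: the leg is out at its stop, the saddle was set within about 1 mm of the lift mark, both strokes are done, and the arm is holding the handle down with the deck up about 16.5 mm on the jack alone.

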